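# Load a slide holder under the stage clip

## Task

On the imaging stage, press the clip's red thumb bar down with one fingertip so that its jaw lifts, and while keeping it down push the blue slide holder along its channel with the other fingertip, beneath the jaw, until it is fully home against the black end stop. Then let the clip close on the holder and move clear. Do not lift the holder off the stage, and leave everything else on the bench where it is.

Things in the scene. Friction and masses are not known exactly. Their poses are not given: they have to be found in the camera images.
- stage: Aluminium stage plate, 210 (x) x 84 (y) mm, fixed; origin on the bench under the middle line of the channel, z up. Deck at z = 14 mm. The holder is pushed along the stage's +x, between dark rails 4 mm high at y = -26 and +26 mm, open at the -x end. The clip rocks about a pin along x at y = 38, z = 25 mm; hinge posts (x 37 to 93 mm) reach z = 30 mm; at x under 35 mm the channel is clear above.
- end_stop (a point): Middle of the channel face of the black end stop, at deck level: stage x = 90, y = 0, z = 14 mm. The stop is 62 mm wide and 10 mm high.
- clip (a joint): Spring clip angle, rad: 0 at rest (jaw 2 mm above the deck, too low for the holder), about 0.14 with the jaw resting on the holder, 0.36 fully pressed (hard limit, jaw about 9 mm above the deck). The jaw clears the holder from 0.16; 0.2 to 0.36 is good for pushing. It springs shut when let go: 3 N on the middle line of the thumb bar starts it, 8 N reaches the limit.
- thumb_bar (a point): Middle of the top of the clip's red thumb bar, stage x = -3, y = 66 mm. The bar is 184 mm long along the stage's x (x -95 to +89), 30 mm wide (y 52 to 82); a pressing fingertip can slide along it. It slopes up outwards 0.2 rad at rest. Height over the bench: 29 mm at rest, 21 at clip 0.28, 19 at the limit. A fingertip 66 mm further to -y is over the channel's middle.
- jaw (a point): Underside of the clip's steel jaw foot (8 mm thick round bar along the stage's x), at its -x end: stage x = 62 mm, y = 17 mm; the foot runs from there to x = 84 mm. Its height above the deck is 2 mm at rest.
- holder: Blue slide holder, loose, 45 g: plate 90 (x) x 50 (y) x 5 mm with a glass slide; at its -x end an upright push wall, 5 mm thick, full width, top 16 mm above its underside. Origin: centre of the underside; wall's rear face at x = -45, leading edge at x = +45 mm. It lies on the deck in the channel, pointing to the stage's +x, short of the jaw; when home its origin is at stage x = 45 mm.
- spare_holder: Spare orange slide holder of the same shape, lying on the bench on the stage's -y side; leave it. Origin at the centre of its underside.
- marker: Marker pen, white with green cap, lying, 135 mm long, 17 mm thick, on the +y side of the stage; leave it. Origin at the centre of its underside.
- jar: White sample jar, 52 mm across, 58 mm high, beyond the stage's end stop; leave it. Origin at the centre of its underside.
- tube_rack: Green rack of capped tubes, 110 x 62 x 46 mm, on the +y side of the stage; leave it. Origin at the centre of its underside.
- bottle: Clear bottle with blue cap, 72 mm across, 150 mm high, to the robot's right; leave it. Origin at the centre of its underside.
- spray: White spray bottle with red head, 88 mm across, 252 mm high, to the robot's left; leave it. Origin at the centre of its underside.
There are look-alikes about, which are no part of the job. What is shaped like the stage but orange or pink is not meant.

How it is judged:
By the outcome, as a careful person would: the job done as asked, in the order asked, and still so for the second after the job is handed in, with the robot touching nothing.
It also fails if it takes over 35 s, if anything falls off the work surface, if the arm or the gripper's body presses on something with over 40 N, if the wrist force passes 120 N, or if a joint passes its speed limit or range.

## Robot

A 6-joint arm with a two-finger parallel gripper is mounted at the origin on the work surface. World frame = base frame: x ahead of the robot, y to its left, z up, the work surface at z = 0. Lengths are in mm, angles in rad, forces in N, time in s.
With the tool pointing down it reaches from about 275 to 975 mm from the base axis. Payload 8.4 kg.
Tool frame: the origin (TCP) lies at the very end of the fingers, on their centre line; the grasp point (between the pads) lies 19 mm behind it (arm.hold_point_z is the z of the grasp point in the tool frame, in mm); z points along the fingers, y is the line along which they close (so a half turn about z gives the same grasp; the last joint's range is limited). The gripper opens to 92 mm and grips with 3 to 60 N. Pads are 20 mm wide; open, the fingers measure 128 mm over their backs; the gripper's body (75 mm by 189 mm) begins 69 mm behind the grasp point.
Start: joints at [1.344, 0.353, 1.633, -0, 1.155, -0.002], TCP at [139.318, 609.277, 214.583] pointing down, gripper open.
Joint ranges: [-2.63, 2.63], [-0.92, 2.1], [0.06, 2.66], [-1.3, 4.44], [0, 2.69], [-3.02, 3.02]. Speed limits (rad/s): [2.22, 2.22, 2.79, 3.14, 3.14, 3.14].

## Interface

Orientations are given as a unit quaternion [x, y, z, w].
In Python, from cell import arm gives the robot as it stands. The module is installed in compiled form; this text tells all that it offers.
- The arm moves only by the tool servo_tool, never from a script. Its argument "deltas" is a list of rows, each a list of 7 numbers: the finger opening in cm, from 0 to 9.19, then the shift along the world's x, y, z in cm, then the turn, a rotation vector about the world's x, y, z in degrees. A call has 1 to 20 rows; each row shifts and turns the commanded pose from where the row before left it; what a row does not reach is not made up. A row lasts 1/12 s, in which the tool goes at most 41.7 mm and 7.16 degrees, less where a joint would pass 70% of its speed; a pose out of reach is approached as far as the arm can. A call with a gripper value outside its range is refused whole. The fingers move at their own pace and stop on an object; "grip_force" is the grip in N (left out, the last holds). Time passes only in rows, so rows that do not move let the fingers close. It gives the time, the measured TCP pose, the force, the opening and the grip force at its end, in the units of the state.
- arm.state(): the state, without advancing time (a new reading comes with each control period).
- arm.grab_frame(name): name is "scene" or "top" or "wrist"; returns a dict with "color" (384x512x3 uint8, red, green, blue), "depth" (384x512 float32, mm along the optical axis (not along the pixel's ray), 0 where there is no reading), "intrinsics" (3x3 intrinsics, pixels), "R" (3x3) and "t" (3): a world point X has camera coordinates R X + t. Camera axes: x right, y down, z forward; pixel columns grow to the right and rows downward; lengths in mm; the calibration is good to about 2 mm. A picture is of the moment at which its call begins.
- arm.job_done(): hands the job in; it is judged then, once.
Trained networks look in the newest picture that a camera, given by its name, has taken for a name from the list of things; names that differ only in an ending like _2 or _b are one class to them, and where a whole thing is asked for, a point or a joint stands for the part that bears it (a point fixed in the world has none). Each returns a list of dicts, best first, with "conf" (0 to 1); they miss things now and then, are a little off and sometimes report something else, mostly with a low value. They report only what shows in the picture. A call takes as long as a camera call. They do not tell look-alikes from the thing itself.
- arm.boxes_of(thing, camera): "bbox" ([centre column, centre row, width, height] in pixels, round what is visible of it).
- arm.pinpoint(thing, camera): "pixel" ([row, column] in pixels: a listed point, or the origin of a listed thing).
The state is a dict: "time_s": time; "joints": joint angles; "qd": joint speeds; "effort": joint torques, N m; "ee_pos": TCP position; "eef_rot": TCP orientation; "contact_force": force on the tool from outside, world axes, zero at the start; "ft_torque": the same for the moment, N m; "grip_width": finger opening in mm; "grip_force": force on a finger pad.
Only numpy, scipy, OpenCV 4.12 (cv2) and the standard library are available. Lean on these libraries where they do the work, as an engineer would, in place of code of your own. Each camera call takes 0.05 s, during which the arm holds its last target. There are 200 camera calls.

## Working session

There is one attempt and no reset: what is moved stays moved. The work goes in short steps, Python scripts to look and compute and a tool call to move; the robot and the scene stay as the last step left them, time stands still between calls to the robot, and variables do not carry over. Pictures are saved under pics/ and viewed, at most 10 in all, crops included, and the job is handed in when it is done.

Besides the shell and the picture viewer there is one more tool, called after "Request:" as name([rows], argument=value, ...), one row to a line, values as JSON. servo_tool: Moves the arm, as the interface text tells. Its arguments: {"type":"object","properties":{"deltas":{"type":"array"},"grip_force":{"type":"number"}},"required":["deltas"]}

```bash
mkdir -p pics; cat > h.py <<'E'
from cell import arm
import numpy as np, cv2
def px2w(f,r,c,z=None):
    K=f["intrinsics"];R=np.array(f["R"]);t=np.array(f["t"])
    ray=np.linalg.inv(K)@[c,r,1]
    C=-R.T@t
    d=R.T@ray
    if z is None:
        D=f["depth"][int(round(r)),int(round(c))]
        return C+d*D
    return C+d*(z-C[2])/d[2]
def w2px(f,X):
    p=f["intrinsics"]@(np.array(f["R"])@np.array(X)+np.array(f["t"]));return p[:2]/p[2]
E
python3 - <<'E'
from h import *
ims=[]
for n in("scene","top"):
    f=arm.grab_frame(n); ims.append(f["color"])
    np.savez(n+".npz",**f)
    for th in("stage","end_stop","thumb_bar","jaw","holder"):
        for d in arm.pinpoint(th,n)[:3]:
            r,c=d["pixel"]; print(n,th,round(d["conf"],2),np.round([r,c]),np.round(px2w(f,r,c)))
cv2.imwrite("pics/a.png",cv2.resize(ims[0][:,:,::-1],(800,600)))
cv2.imwrite("pics/b.png",cv2.resize(ims[1][:,:,::-1],(800,600)))
print(arm.state())
E
```

```text
scene stage 0.88 [208. 123.] [ 205. -367.   14.]
scene stage 0.85 [274. 242.] [ 712. -282.   12.]
scene stage 0.83 [203. 290.] [584.  70.  20.]
scene end_stop 0.97 [208. 144.] [ 267. -320.   24.]
scene end_stop 0.91 [280. 273.] [ 785. -236.   13.]
scene end_stop 0.79 [209. 308.] [646.  95.  13.]
scene thumb_bar 0.83 [189. 291.] [532. 132.  24.]
scene thumb_bar 0.74 [255. 250.] [ 683. -226.   29.]
scene thumb_bar 0.63 [194. 131.] [ 166. -313.   26.]
scene jaw 0.93 [201. 308.] [621. 120.  25.]
scene jaw 0.72 [273. 265.] [ 752. -232.   13.]
scene jaw 0.7 [209. 136.] [ 237. -336.   11.]
scene holder 0.48 [200. 289.] [567.  83.  16.]
top stage 0.93 [163. 237.] [560.  85.  19.]
top stage 0.69 [290. 384.] [ 188. -356.   13.]
top stage 0.63 [116. 362.] [ 709. -292.   15.]
top end_stop 0.93 [ 90. 345.] [ 789. -242.   18.]
top end_stop 0.92 [260. 376.] [ 276. -329.   24.]
top end_stop 0.76 [134. 228.] [650. 113.  17.]
top thumb_bar 0.95 [169. 218.] [539. 139.  30.]
top thumb_bar 0.8 [300. 370.] [ 164. -309.   27.]
top thumb_bar 0.68 [123. 341.] [ 682. -225.   30.]
top jaw 0.91 [102. 343.] [ 75
[... 191 characters left out ...]
]
{'time_s': 0.6, 'joints': array([ 1.34360388e+00,  3.53002739e-01,  1.63341157e+00,  1.01654993e-05,
        1.15519268e+00, -2.40608100e-03]), 'qd': array([-0.00147321,  0.00011291, -0.00122567, -0.00038299, -0.00010013,
        0.00120957]), 'effort': array([ 5.22611554e-04, -5.93469965e+01, -3.34442174e+01,  6.96369703e-02,
        1.62530743e-02, -1.43461682e-05]), 'ee_pos': array([139.311204  , 609.27357051, 214.57629725]), 'eef_rot': array([ 1.12158743e-01,  9.93690302e-01, -6.58486180e-06, -5.44014064e-06]), 'contact_force': array([-0.03041882,  0.04058043, -0.02278004]), 'ft_torque': array([ 0.01319356,  0.00967655, -0.03856421]), 'grip_force': 0.0, 'grip_width': 91.75189165221893}
```

View pics/b.png

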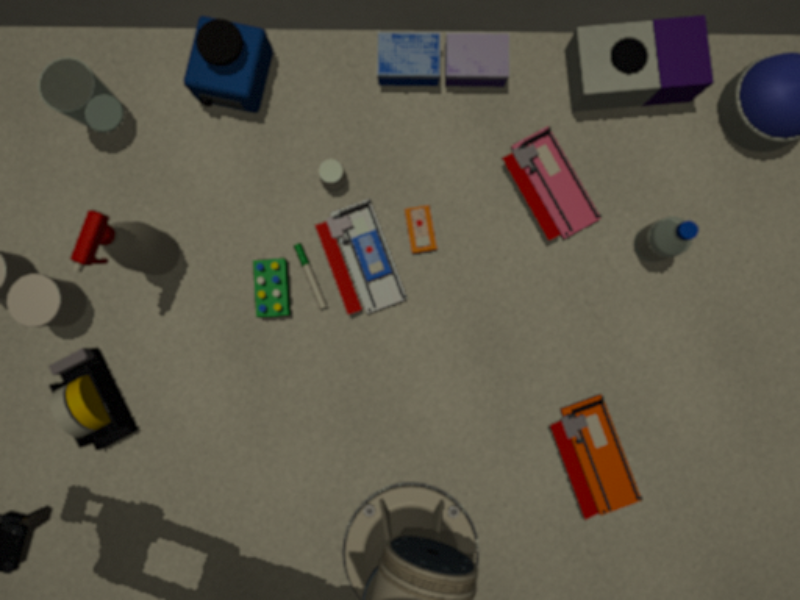

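View pics/a.png

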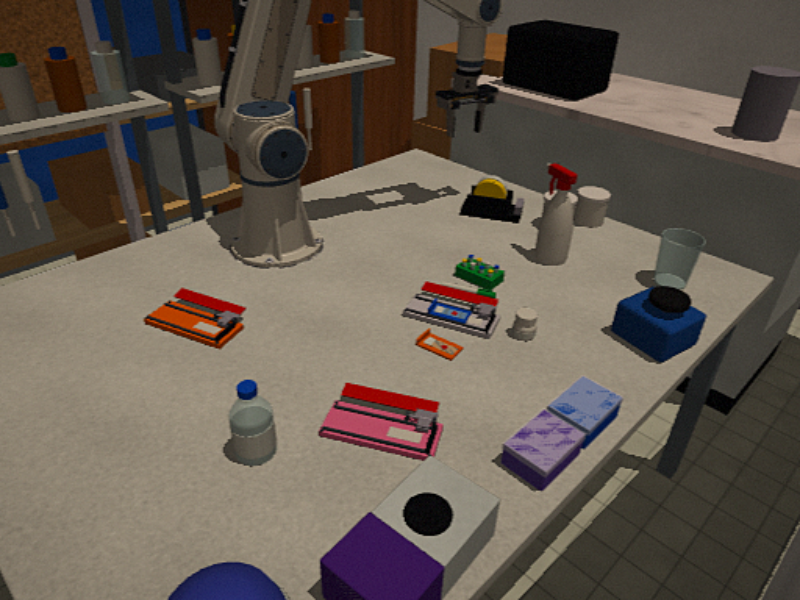

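The top view shows three stage-shaped things, in 800x600 pixels: aluminium (360,258), pink (550,185) and orange (595,455). The aluminium one fits: it has the blue holder in its channel, and the marker, rack and jar beside it. I'll go above it and confirm with the wrist camera.

Request:
servo_tool([
  [4.8,2.1,-2.8,0.2,0,0,1.7],
  [4.8,2.1,-2.8,0.2,0,0,1.7],
  [4.8,2.1,-2.8,0.2,0,0,1.7],
  [4.8,2.1,-2.8,0.2,0,0,1.7],
  [4.8,2.1,-2.8,0.2,0,0,1.7],
  [4.8,2.1,-2.8,0.2,0,0,1.7],
  [4.8,2.1,-2.8,0.2,0,0,1.7],
  [4.8,2.1,-2.8,0.2,0,0,1.7],
  [4.8,2.1,-2.8,0.2,0,0,1.7],
  [4.8,2.1,-2.8,0.2,0,0,1.7],
  [4.8,2.1,-2.8,0.2,0,0,1.7],
  [4.8,2.1,-2.8,0.2,0,0,1.7],
  [4.8,2.1,-2.8,0.2,0,0,1.7],
  [4.8,2.1,-2.8,0.2,0,0,1.7],
  [4.8,2.1,-2.8,0.2,0,0,1.7],
  [4.8,2.1,-2.8,0.2,0,0,1.7],
  [4.8,2.1,-2.8,0.2,0,0,1.7],
  [4.8,2.1,-2.8,0.2,0,0,1.7],
])

```text
time_s: 2.1
ee_pos: [518.2, 103.6, 250.9]
eef_rot: [-0.155, 0.988, 0.0, 0.0]
contact_force: [-0.2, 0.1, 0.6]
grip_width: 48.3
grip_force: 0.0
```

```bash
python3 - <<'E'
from h import *
f=arm.grab_frame("wrist"); np.savez("w1.npz",**f)
for th in("stage","end_stop","thumb_bar","jaw","holder"):
    for d in arm.pinpoint(th,"wrist")[:2]:
        r,c=d["pixel"]; print(th,round(d["conf"],2),np.round([r,c]),np.round(px2w(f,r,c),1))
cv2.imwrite("pics/c.png",cv2.resize(f["color"][:,:,::-1],(800,600)))
s=arm.state();print(s["ee_pos"],s["eef_rot"],s["time_s"],s["grip_width"])
E
```

```text
end_stop 0.84 [241. 235.] [641.9 115.6  14.6]
jaw 0.62 [224. 242.] [611.8 117.   15. ]
jaw 0.32 [243. 237.] [642.4 119.   16. ]
holder 0.93 [184. 228.] [559.2  80.   21.4]
holder 0.29 [244. 235.] [646.5 116.2  14.7]
[516.5654253  105.9254191  250.39201857] [-1.53956932e-01  9.88077486e-01  1.82598524e-04 -3.32921247e-04] 2.4 47.67052343362373
```

View pics/c.png

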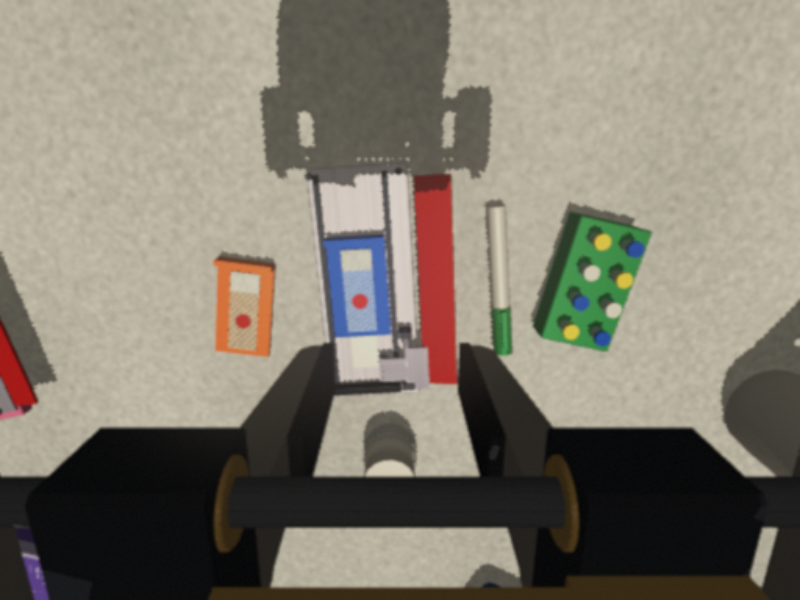

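The crop confirms the choice: aluminium plate, blue holder around (357,290), red bar around (435,280), jaw (405,365) and black stop (370,388). The orange spare is at (243,305) and the marker at (500,280). Next I'll fit the stage frame from the red bar and the holder.

```bash
python3 - <<'E'
from h import *
f=dict(np.load("w1.npz")); hsv=cv2.cvtColor(f["color"],cv2.COLOR_RGB2HSV)
H,S,V=[hsv[:,:,i].astype(int) for i in range(3)]
K=f["intrinsics"];R=f["R"];t=f["t"]
v,u=np.mgrid[0:384,0:512]
P=(np.stack([u,v,np.ones_like(u)],-1)@np.linalg.inv(K).T*f["depth"][...,None]-t)@R
def rect(m,name):
    n,l,st,_=cv2.connectedComponentsWithStats(m.astype(np.uint8))
    k=[i for i in range(1,n) if 180<st[i,0]+st[i,2]/2<300 and st[i,1]>90]
    k=max(k,key=lambda i:st[i,4]); q=P[l==k]; z=np.percentile(q[:,2],[5,50,95])
    r=cv2.minAreaRect(q[:,:2].astype(np.float32)); print(name,st[k],r,z); print(cv2.boxPoints(r).round(1)); return q
red=rect(((H<8)|(H>172))&(S>150)&(V>40),"red")
rect((H>100)&(H<125)&(S>120)&(V>50)&(f["depth"]>0),"blue")
# stop/wall profile
y=np.array(red[:,:2]);c=y.mean(0);d=np.linalg.svd(y-c,full_matrices=False)[2][0];print("red axis deg",np.degrees(np.arctan2(d[1],d[0]))%180)
E
```

```text
red [ 266  113   27  132 2690] ((525.1165161132812, 140.46304321289062), (202.521484375, 38.38592529296875), 26.001632690429688) [27.28230858 30.13641911 33.00361542]
[[425.7 113.3]
 [442.5  78.8]
 [624.5 167.6]
 [607.7 202.1]]
blue [ 207  152   42   63 1117] ((558.8658447265625, 81.39755249023438), (89.16700744628906, 50.04503631591797), 20.633014678955078) [18.82784962 20.27120887 31.40038848]
[[508.3  89.1]
 [526.   42.3]
 [609.4  73.7]
 [591.8 120.5]]
red axis deg 22.33810013012365
```

```bash
python3 - <<'E'
from h import *
f=dict(np.load("w1.npz")); hsv=cv2.cvtColor(f["color"],cv2.COLOR_RGB2HSV)
H,S,V=[hsv[:,:,i].astype(int) for i in range(3)]
def line(m,rows,zl,zr):
    L=[];Rr=[]
    for r in rows:
        c=np.where(m[r])[0]
        if len(c)<8: continue
        L.append(px2w(f,r,c[0]-.5,zl)[:2]);Rr.append(px2w(f,r,c[-1]+.5,zr)[:2])
    out=[]
    for p in(L,Rr,):
        vx,vy,x,y=cv2.fitLine(np.array(p,np.float32),cv2.DIST_HUBER,0,.01,.01).ravel()
        s=np.sign(vx); a=np.arctan2(vy*s,vx*s); out.append((np.degrees(a).round(2),np.array([x,y])));
    return out
red=((H<8)|(H>172))&(S>150)&(V>40); red[:,:262]=0; red[:,296:]=0
blue=(H>100)&(H<125)&(S>120)&(V>50); blue[:,:205]=0; blue[:,252:]=0;blue[:150]=0;blue[216:]=0
lr=line(red,range(118,218),26,32); lb=line(blue,range(158,205),19,19)
print(lr,lb)
a=np.radians(np.mean([lr[0][0],lr[1][0]])); ex=np.array([np.cos(a),np.sin(a)]);ey=np.array([-ex[1],ex[0]])
yl,yr=[ey@q[1] for q in lr]; print("bar width",yr-yl,"ymid stage0:",(yl+yr)/2-66.8)
print("holder width",[ey@q[1] for q in lb], np.mean([ey@q[1] for q in lb]))
r0=np.where(red[:,275:285].any(1))[0]
xs=[ex@px2w(f,r,281,29)[:2] for r in(r0[0]-.5,r0[-1]+.5)];print("bar x ends",xs,r0[[0,-1]],"len",xs[1]-xs[0],"x0",np.mean(xs)+3)
b0=np.where(blue[:,215:240].any(1))[0]
print("blue rows",b0[[0,-1]],"wall rear x (top z30):",ex@px2w(f,b0[0]-.5,226,30)[:2],"lead x",ex@px2w(f,b0[-1]+.5,230,19)[:2])
print("ex",ex,"ey",ey,"angle",np.degrees(a)); s=arm.state();print("tcp stage-rot",ex@s["ee_pos"][:2],ey@s["ee_pos"][:2])
E
```

```text
[(np.float32(21.24), array([516.09235, 121.95114], dtype=float32)), (np.float32(21.52), array([510.395  , 149.51588], dtype=float32))] [(np.float32(20.92), array([563.80884,  57.16833], dtype=float32)), (np.float32(21.56), array([552.65735, 105.45598], dtype=float32))]
bar width 27.744804 ymid stage0: -127.51114
holder width [np.float32(-152.30334), np.float32(-103.27341)] -127.788376
bar x ends [np.float64(460.24584903659036), np.float64(641.525415306905)] [113 244] len 181.2795662703146 x0 553.8856321717476
blue rows [152 214] wall rear x (top z30): 504.7375360782531 lead x 595.8174582769433
ex [0.9311831  0.36455178] ey [-0.36455178  0.9311831 ] angle 21.380001
tcp stage-rot 519.6322943110439 -89.67888652743594
```

Request:
servo_tool([
  [4.8,-0.8,-0.45,-3,0,0,1],
  [4.8,-0.8,-0.45,-3,0,0,1],
  [4.8,-0.8,-0.45,-3,0,0,1],
  [4.8,-0.8,-0.45,-3,0,0,0.7],
  [4.8,0,0,-3,0,0,0],
  [4.8,0,0,-3,0,0,0],
  [4.8,0,0,-2.5,0,0,0],
  [4.8,0,0,0,0,0,0],
  [4.8,0,0,0,0,0,0],
])

```text
time_s: 3.15
ee_pos: [483.9, 88.1, 45.1]
eef_rot: [-0.187, 0.982, 0.0, -0.001]
contact_force: [0.2, 0.1, 0.1]
grip_width: 47.9
grip_force: 0.0
```

```bash
python3 - <<'E'
from h import *
f=arm.grab_frame("wrist"); np.savez("w2.npz",**f)
cv2.imwrite("pics/d.png",cv2.resize(f["color"][:,:,::-1],(800,600)))
a=np.radians(21.4);ex=np.array([np.cos(a),np.sin(a)]);ey=np.array([-ex[1],ex[0]])
s=arm.state();p=s["ee_pos"];n=s["eef_rot"];print(p,s["time_s"],s["grip_width"],s["contact_force"])
print("stage x,y of tcp",ex@p[:2]-554,ey@p[:2]+127.6,"yaw",np.degrees(2*np.arctan2(-n[0],n[1])))
for X in [(-3,66,29),(-49,0,30)]:
  q=X[0]*ex+X[1]*ey+554*ex-127.6*ey; print(w2px(f,[*q,X[2]])*800/512)
E
```

```text
[485.17923655  88.13426439  46.2763488 ] 3.2 48.07998952499878 [ 0.40403261 -0.4108769   0.17323388]
stage x,y of tcp -70.11290309707249 32.627279779781745 yaw 21.485899949175494
[467.31494386 487.36084135]
[320.03652611 398.35604847]
```

View pics/d.png

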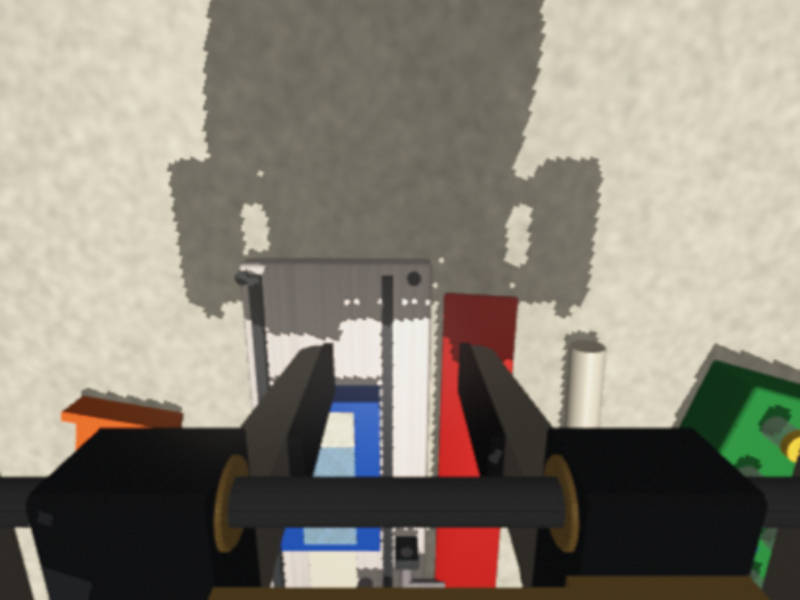

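Request:
servo_tool([
  [4.8,0,0,-0.8,0,0,0],
  [4.8,0,0,-0.6,0,0,0],
  [4.8,0,0,-0.4,0,0,0],
  [4.8,0,0,-0.4,0,0,0],
  [4.8,0,0,-0.25,0,0,0],
  [4.8,0,0,0,0,0,0],
  [4.8,0,0,0,0,0,0],
])

```text
time_s: 3.78
ee_pos: [486.0, 87.5, 21.6]
eef_rot: [-0.186, 0.983, 0.0, 0.001]
contact_force: [-1.3, 0.5, 10.8]
grip_width: 47.7
grip_force: 4.8
```

```bash
python3 - <<'E'
from h import *
f=arm.grab_frame("wrist")
cv2.imwrite("pics/e.png",cv2.resize(f["color"][:,:,::-1],(800,600)))
a=np.radians(21.4);ex=np.array([np.cos(a),np.sin(a)]);ey=np.array([-ex[1],ex[0]])
s=arm.state();p=s["ee_pos"];print(p,s["time_s"],s["contact_force"],s["ft_torque"])
print("stage x,y of tcp",ex@p[:2]-554,ey@p[:2]+127.6)
# clip angle: bar slope/height by depth on red
hsv=cv2.cvtColor(f["color"],cv2.COLOR_RGB2HSV);m=((hsv[...,0]<8)|(hsv[...,0]>172))&(hsv[...,1]>150)&(f["depth"]>0)
Q=np.array([px2w(f,r,c) for r,c in np.argwhere(m)]); Y=Q[:,:2]@ey+127.6; X=Q[:,:2]@ex-554
k=(Y>54)&(Y<80)&(X>-92)&(X<80)&(Q[:,2]>8)&(Q[:,2]<45); print(k.sum(),np.polyfit(Y[k]-66,Q[k,2],1))
E
```

```text
[486.02602949  87.52575685  21.74098388] 3.8333 [-1.92157389  0.78689951  9.28779943] [ 0.48498773  0.35033617 -0.01105237]
stage x,y of tcp -69.54652187540182 31.751750208450986
3215 [-0.0783141  22.38433083]
```

View pics/e.png

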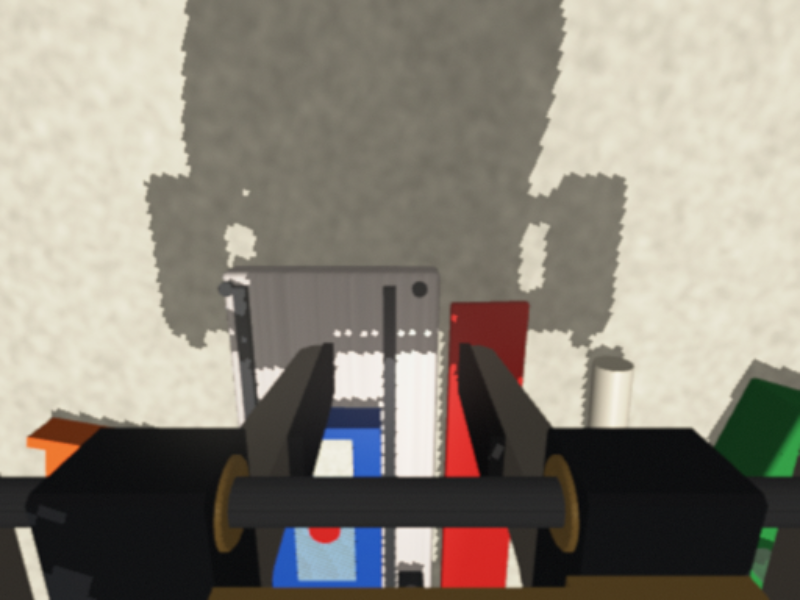

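The bar slope of −0.078 puts the clip at about 0.28, so it is pressed. The tip at (330,345) is behind the wall at (355,410). Pushing now.

Request:
servo_tool([
  [4.8,0.37,0.145,0,0,0,0],
  [4.8,0.37,0.145,0,0,0,0],
  [4.8,0.37,0.145,0,0,0,0],
  [4.8,0.37,0.145,0,0,0,0],
  [4.8,0.37,0.145,0,0,0,0],
  [4.8,0.37,0.145,0,0,0,0],
  [4.8,0.37,0.145,0,0,0,0],
  [4.8,0.37,0.145,0,0,0,0],
  [4.8,0.37,0.145,0,0,0,0],
  [4.8,0.37,0.145,0,0,0,0],
  [4.8,0,0,0,0,0,0],
])

```text
time_s: 4.75
ee_pos: [520.9, 101.5, 21.2]
eef_rot: [-0.186, 0.983, -0.0, -0.002]
contact_force: [-6.3, -0.8, 10.0]
grip_width: 48.2
grip_force: 5.1
```

```bash
cat > chk.py <<'E'
from h import *
import sys
f=arm.grab_frame("wrist")
cv2.imwrite("pics/%s.png"%sys.argv[1],cv2.resize(f["color"][:,:,::-1],(800,600)))
a=np.radians(21.4);ex=np.array([np.cos(a),np.sin(a)]);ey=np.array([-ex[1],ex[0]])
s=arm.state();p=s["ee_pos"];F=s["contact_force"];print("tcp z",p[2],"t",s["time_s"],"F stage",ex@F[:2],ey@F[:2],F[2],"mz",s["ft_torque"])
print("stage x,y of tcp",ex@p[:2]-554,ey@p[:2]+127.6)
hsv=cv2.cvtColor(f["color"],cv2.COLOR_RGB2HSV)
P=lambda m:(lambda Q:(Q[:,:2]@ex-554,Q[:,:2]@ey+127.6,Q[:,2]))(np.array([px2w(f,r,c) for r,c in np.argwhere(m&(f["depth"]>0))]))
X,Y,Z=P(((hsv[...,0]<8)|(hsv[...,0]>172))&(hsv[...,1]>150))
k=(Y>54)&(Y<80)&(X>-92)&(X<80)&(Z>8)&(Z<45); print("bar slope,height",k.sum(),np.polyfit(Y[k]-66,Z[k],1))
X,Y,Z=P((hsv[...,0]>100)&(hsv[...,0]<125)&(hsv[...,1]>120))
k=(abs(Y)<26)&(abs(X)<95)&(Z>10)&(Z<36); print("blue x range",np.percentile(X[k],[1,99]),"wall x (z>26)",np.percentile(X[k&(Z>26)],[5,50,95]) if (k&(Z>26)).any() else 0)
E
python3 chk.py g
```

```text
tcp z 21.16764138584191 t 4.8 F stage -5.567577907930471 1.1276978734093828 9.951307923860298 mz [0.14519488 1.14306709 0.2156701 ]
stage x,y of tcp -32.03203701605764 32.03623361486112
bar slope,height 5955 [-0.1095141  21.43738872]
blue x range [-22.77940605  67.02145001] wall x (z>26) [-22.59541158 -21.17434277 -17.7309521 ]
```

Request:
servo_tool([
  [4.8,0.28,0.11,0,0,0,0],
  [4.8,0.28,0.11,0,0,0,0],
  [4.8,0.28,0.11,0,0,0,0],
  [4.8,0.28,0.11,0,0,0,0],
  [4.8,0.28,0.11,0,0,0,0],
  [4.8,0.28,0.11,0,0,0,0],
  [4.8,0.19,0.07,0,0,0,0],
  [4.8,0,0,0,0,0,0],
  [4.8,0,0,0,0,0,0],
])

```text
time_s: 5.55
ee_pos: [539.3, 108.7, 21.2]
eef_rot: [-0.186, 0.983, -0.0, -0.002]
contact_force: [-6.4, -0.8, 10.0]
grip_width: 48.1
grip_force: 5.1
```

```bash
python3 chk.py i
```

```text
tcp z 21.19694484843972 t 5.6 F stage -6.471578964806909 1.520090577262468 11.284774888393684 mz [0.03545673 1.35071486 0.17683246]
stage x,y of tcp -12.28115720504843 32.01639454203821
bar slope,height 7003 [-0.11019334 21.32790245]
blue x range [-3.03041071 89.92182315] wall x (z>26) [-2.83808228 -1.46549897  1.95129873]
```

About 3 mm remain, so I'll creep on until the force rises.

Request:
servo_tool([
  [4.8,0.093,0.036,0,0,0,0],
  [4.8,0.093,0.036,0,0,0,0],
  [4.8,0.093,0.036,0,0,0,0],
  [4.8,0,0,0,0,0,0],
  [4.8,0,0,0,0,0,0],
])

```text
time_s: 6.02
ee_pos: [541.0, 109.4, 21.0]
eef_rot: [-0.186, 0.983, -0.0, -0.003]
contact_force: [-9.4, -3.1, 12.0]
grip_width: 47.9
grip_force: 6.7
```

Request:
servo_tool([
  [4.8,0.093,0.036,0,0,0,0],
  [4.8,0.093,0.036,0,0,0,0],
  [4.8,0,0,0,0,0,0],
  [4.8,0,0,0,0,0,0],
])

```text
time_s: 6.35
ee_pos: [541.1, 109.4, 20.8]
eef_rot: [-0.186, 0.983, -0.0, -0.004]
contact_force: [-13.8, -5.7, 16.5]
grip_width: 48.2
grip_force: 8.9
```

```bash
python3 chk.py j
```

```text
tcp z 20.81119964869068 t 6.4 F stage -14.698927525833893 -0.7555481981803375 15.531974150453438 mz [-0.82966594  2.5141732  -0.04061788]
stage x,y of tcp -10.184619820631951 32.055471950618
bar slope,height 7094 [-0.13015201 20.82094568]
blue x range [-1.4213744  89.87031278] wall x (z>26) [-1.09472638  0.34176041  4.03167074]
```

The holder has stalled against the stop: force is rising with no motion, so it is home. I'll back off to unload the wall, then lift.

Request:
servo_tool([
  [4.8,-0.19,-0.07,0,0,0,0],
  [4.8,-0.28,-0.11,0,0,0,0],
  [4.8,-0.28,-0.11,0,0,0,0],
  [4.8,0,0,0,0,0,0],
  [4.8,0,0,0.2,0,0,0],
  [4.8,0,0,0.2,0,0,0],
  [4.8,0,0,0.2,0,0,0],
  [4.8,0,0,0.3,0,0,0],
  [4.8,0,0,0.4,0,0,0],
  [4.8,0,0,1,0,0,0],
  [4.8,0,0,2.5,0,0,0],
  [4.8,-1,-0.4,3,0,0,0],
  [4.8,-2,-0.8,3,0,0,0],
  [4.8,-2,-0.8,3,0,0,0],
  [4.8,-2,-0.8,3,0,0,0],
  [4.8,-1,-0.4,2,0,0,0],
  [4.8,0,0,0,0,0,0],
  [4.8,0,0,0,0,0,0],
])

```text
time_s: 7.9
ee_pos: [458.7, 75.9, 210.6]
eef_rot: [-0.186, 0.983, -0.0, 0.002]
contact_force: [0.2, -0.2, 0.3]
grip_width: 48.0
grip_force: 0.0
```

```bash
python3 chk.py k
```

```text
tcp z 209.38323698803586 t 7.95 F stage -0.45550575523262066 0.593727032110931 0.049008636616572565 mz [ 0.02698839 -0.01189051  0.00482922]
stage x,y of tcp -99.41260268239205 31.085741356998085
bar slope,height 2495 [ 0.06735584 26.08664589]
blue x range [-0.96914128 89.88711969] wall x (z>26) [-1.08862732  1.14780949  3.75132405]
```

View pics/k.png

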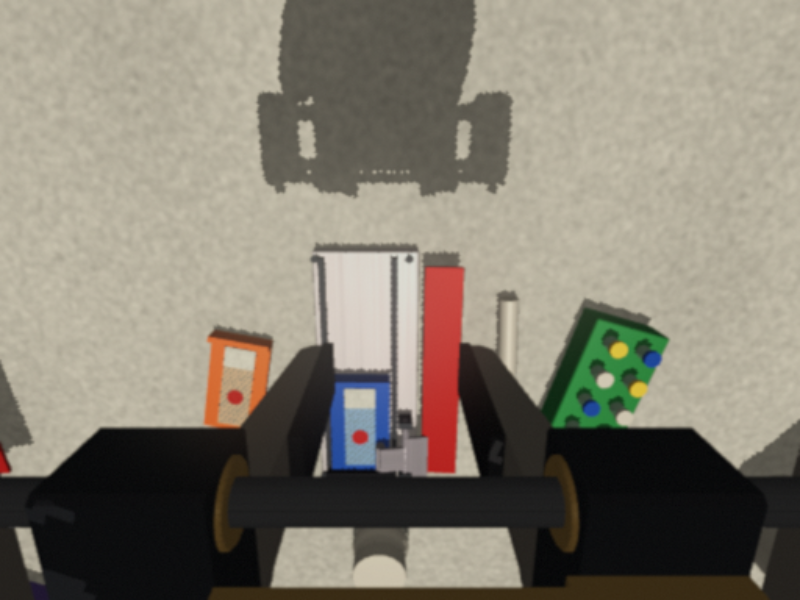

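The holder (360,425) sits against the black stop (355,472) with the jaw (400,455) on it. The clip angle reads about 0.13, as expected when clamped, and the spare, marker and rack are untouched.

```bash
python3 -c "
from cell import arm
print(arm.job_done())"
```

```text
the job is handed in; nothing more can be done
None
```

The blue holder is home against the black end stop with the clip closed on it, the arm is clear, and the job was handed in at about 8 s; no verdict came back from the hand-in.

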